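# Tip the long steel tube into the pocket of the tube loader

### The arm

A 7-joint arm with a two-finger parallel gripper is mounted at the origin on the work surface. World frame = base frame: x ahead of the robot, y to its left, z up, the work surface at z = 0. Lengths are in m, angles in degrees, forces in N, time in s.
With the tool pointing down it reaches from about 0.425 to 0.875 m from the base axis. Payload 8.4 kg.
Tool frame: the origin (TCP) lies on the centre line of the jaws, within the pads' length; the fingertips stand env.tips_ahead ahead of it and the grasp point (between the pads) lies 3 mm ahead of it (env.tips_ahead is the distance from the TCP to the fingertips, in m); z points along the fingers, y is the line along which they close (so a half turn about z gives the same grasp; the last joint's range is limited). The gripper opens to 85 mm and grips with 20 to 120 N. Pads are 22 mm wide; open, the fingers measure 114 mm over their backs; the gripper's body (76 mm by 85 mm) begins 54 mm behind the grasp point. The pads swing forward as they close: fully open they stand 13 mm farther back than shut.
Start: joints at [-77.762, 19.091, 2.286, 83.961, -0.768, 76.965, -3.352], TCP at [0.2, 0.618, 0.253] pointing down, gripper open.
Joint ranges: [-147.57, 147.57], [-21.85, 119.76], [-74.77, 79.35], [14.55, 137.4], [-85.83, 265.84], [4.83, 119.75], [-152.11, 152.11]. Speed limits (degrees/s): [127.2, 127.2, 159.86, 159.86, 180, 180, 180].

### API

Orientations are given as a 3x3 rotation matrix whose columns are the frame's x, y, z axes.
In Python, from plant import sensors, imaging, job, env gives the robot as it stands. The module is installed in compiled form; this text tells all that it offers.
- The arm moves only by the tool play_rows, never from a script. Its argument "commands" is a list that holds one entry, the list of rows, each a list of 4 numbers: the shift along the tool's x, y, z in m, then the turn about the tool's z in rad. A call has 1 to 20 rows; each row is the pose to reach, as a shift and turn from the pose commanded when the call began, along the tool's axes at that moment; what a row does not reach only later rows make up. A row lasts 1/12 s, in which the tool goes at most 41.7 mm and 7.16 degrees, less where a joint would pass 70% of its speed; a pose out of reach is approached as far as the arm can. A call with a gripper value outside its range is refused whole. "gripper" is the finger opening in m, from 0 to 0.0854, set as the call begins (left out, the last holds). The fingers move at their own pace and stop on an object; the grip force is fixed at half the most. Time passes only in rows, so rows that repeat a pose let the fingers close. It gives the time, the measured TCP pose, the force, the opening and the grip force at its end, in the units of the state.
- sensors.sense(): the state, without advancing time (a new reading comes with each control period).
- imaging.snapshot(name): name is "side" or "top" or "wrist"; returns a dict with "img" (400x640x3 uint8, red, green, blue), "range_z" (400x640 float32, m along the optical axis (not along the pixel's ray), 0 where there is no reading), "vertical_fov" (degrees; the focal length in pixels is half the picture's height over the tangent of half this angle, whatever the lens; pixels are square), "cx", "cy" (the principal point, pixels), "xyz" and "orientation" of the camera in the world. Camera axes: x right, y down, z forward; pixel columns grow to the right and rows downward; lengths in m; the calibration is good to about 2 mm. A picture is of the moment at which its call begins.
- job.close_job(): hands the job in; it is judged then, once.
The state is a dict: "t": time; "joints": joint angles; "qvel": joint speeds; "tau": joint torques, N m; "tool_pos": TCP position; "tool_rot": TCP orientation; "wrist_force": force on the tool from outside, world axes, zero at the start; "moment": the same for the moment, N m; "grip_width": opening from 0.0 (shut) to 1.0 (fully open); "finger_force": force on a finger pad.
Only numpy, scipy, OpenCV 4.12 (cv2) and the standard library are available. Lean on these libraries where they do the work, as an engineer would, in place of code of your own. Each camera call takes 0.05 s, during which the arm holds its last target. There are 200 camera calls.

### The job

Without picking the tube up, roll the longer of the two steel tubes sideways off its deck into the trough of the tipping cradle, then lift the cradle by its end bar until the tube slides out and stands end-down in the narrow grey pocket. Bring the cradle gently all the way back down - do not let it fall - and let go, leaving the short tube on its deck and the other things on the bench where they are.

Things in the scene. Friction and masses are not known exactly. Their poses are not given: they have to be found in the camera images.
- long_tube_centre (a point): Centre of the long polished steel tube, 130 mm long, 28 mm diameter, about 0.18 kg, slippery; y axis along the tube. It starts lying level on one of the loader's two decks (which one varies), parallel to the trough, its axis 52 mm aside of the trough's middle, between two strips 1.5 mm high (a sideways push of 2 to 5 N rolls it over them).
- short_tube_centre (a point): Centre of the short steel tube, 80 mm long, 28 mm diameter, about 0.11 kg, same looks; it lies on the other deck and stays there.
- pocket (a point): Centre of the inner floor of the pocket, an upright narrow square grey box on the loader (all fixed to the bench). Axes: z up, y level along the trough towards the handle bar, x level across it. Inside 42 (x) by 40 mm (y); floor 12 mm above the bench. Above that floor the side walls rise 100 mm, the back wall (-y) 118 mm, the wall under the hinge (+y) 82 mm.
- hinge (a point): Middle of the cradle's hinge line, above the pocket's +y wall, 100 mm above the bench; fixed; axes as pocket (x along the hinge line). The lowered trough starts here and runs along +y. Grey decks flank it, tops 114 mm above the bench: x from 22 to 80 mm on either side, y from 5 to 155 mm from here; only the tubes and strips (3 mm wide, 41 to 63 mm from the trough's middle) are on them.
- trough (a point): Centre of the floor of the cradle's trough; turns with the cradle: y along the trough to the handle bar, z out of the floor. Aluminium channel, inside 34 mm wide, 150 mm long, 14 mm deep, wall tops flush with the decks when down (a tube rolled off a deck drops 14 mm into it). Closed at the handle end, open at the hinge end by the pocket.
- handle (a point): Middle of the cradle's handle bar: dark steel round bar, 12 mm diameter, along the loader's x, 68 mm free between two side arms, 195 mm from the hinge line and level with it when the cradle is down (100 mm above the bench, free space below). 39 mm from the bar's axis to the trough's closed end. Moves with the cradle on a circle about the hinge line.
- cradle (a joint): Angle of the cradle, rad: 0 down and level (at the start), grows as the handle end rises, stop at 1.57 (upright above the pocket). Let go below about 1.4 it falls back by its weight (0.3 kg; 1 to 3 N at the bar lifts it). A tube in it slides until its foot meets the pocket's back wall, and drops home only when the cradle is nearly upright (about 1.4 to 1.55).
- wash_bottle: White round bottle with blue cap, 60 mm diameter, 150 mm high, standing on the bench at the robot's right; origin at the centre of its underside. Bystander.
- wipes_box: Plain green carton 110 x 120 x 80 mm high on the bench, at the right, beyond the bottle; origin at the centre of its underside. Bystander.
- bracket: Aluminium angle bracket, 90 x 60 mm foot 8 mm thick with a 60 mm wide upright plate at its +x end, 68 mm high, on the bench at the left; origin under the foot's centre. Bystander.
There are look-alikes about, which are no part of the job. What is shaped like the part that bears long_tube_centre but blue or yellow is not meant.

How it is judged (in metres and radians):
On the way, in this order (a step that is already met when the one before it is completed fails the run):
1. the long tube lies in the trough of the lowered cradle (value of joint cradle below 0.1 rad and x of long_tube_centre in the frame of trough between -0.008 and 0.008 m and y of long_tube_centre in the frame of trough between -0.04 and 0.03 m and z of long_tube_centre in the frame of trough below 0.018 m), for 0.2 s.
2. the long tube has dropped end-down to the pocket's floor with the cradle raised (value of joint cradle above 0.8 rad and horizontal distance between long_tube_centre and pocket below 0.014 m and z of long_tube_centre in the frame of pocket below 0.075 m and angle between the y axis of long_tube_centre and the z axis of pocket, either way round below 0.25 rad), for 0.1 s.
At the end, for the whole second after the job is handed in: The long tube stands end-down on the pocket's floor (centre within 14 mm of the pocket's middle and 55 to 75 mm above its floor, within 0.25 rad of upright), the cradle is back down (within 0.05 rad) and still, the short tube lies within 20 mm of where it was, and the robot touches nothing (horizontal distance between long_tube_centre and pocket below 0.014 m and z of long_tube_centre in the frame of pocket between 0.055 and 0.075 m and angle between the y axis of long_tube_centre and the z axis of pocket, either way round below 0.25 rad and value of joint cradle below 0.05 rad and velocity of joint cradle between -0.05 and 0.05 rad/s and distance of short_tube_centre from where it was at the start of the episode below 0.02 m).
It fails at once if the cradle is let fall (it comes down faster than 3 rad/s) (velocity of joint cradle below -3 rad/s).
It fails at once if the long tube is gripped between the fingers and carried (its centre rises well above the decks while the cradle is down) (height (world z) of long_tube_centre above 0.142 m and value of joint cradle below 0.15 rad).
It fails at once if the short tube is moved by more than 20 mm (distance of short_tube_centre from where it was at the start of the episode above 0.02 m).
It fails at once if a bystander on the bench is moved by more than 20 mm or tipped (distance of any of wash_bottle, wipes_box, bracket from where it was at the start of the episode above 0.02 m or angle between wash_bottle's own z axis and vertical above 0.3 rad).
It also fails if it takes over 64 s, if anything falls off the work surface, if the arm or the gripper's body presses on something with over 40 N, if the wrist force passes 120 N, or if a joint passes its speed limit or range.

## Working session

There is one attempt and no reset: what is moved stays moved. The work goes in short steps, Python scripts to look and compute and a tool call to move; the robot and the scene stay as the last step left them, time stands still between calls to the robot, and variables do not carry over. Pictures are saved under pics/ and viewed, at most 12 in all, crops included, and the job is handed in when it is done.

Besides the shell and the picture viewer there is one more tool, called as name([rows], argument=value, ...), one row to a line, values as JSON. play_rows: Moves the arm, as the interface text tells. Its arguments: {"type":"object","properties":{"commands":{"type":"array","items":{"type":"array","items":{"type":"array","items":{"type":"number"}}}},"gripper":{"type":"number"}},"required":["commands"]}

```bash
mkdir -p pics; cat > h.py <<'E'
import numpy as np, cv2, pickle
from plant import sensors, imaging, job, env
def snap(n):
    s=imaging.snapshot(n); pickle.dump(s,open(f'{n}.pkl','wb')); return s
def pt(s,u,v,z=None):
    f=200/np.tan(np.radians(s['vertical_fov'])/2); R=np.array(s['orientation']); p=np.array(s['xyz'])
    d=R@np.array([(u-s['cx'])/f,(v-s['cy'])/f,1.])
    if z is None: return p+d*s['range_z'][int(v),int(u)]
    return p+d*(z-p[2])/d[2]
def save(s,name,crop=None,k=1):
    im=s['img'][:,:,::-1]
    if crop: u0,v0,u1,v1=crop; im=im[v0:v1,u0:u1]
    cv2.imwrite('pics/'+name,cv2.resize(im,None,fx=k,fy=k,interpolation=cv2.INTER_CUBIC))
E
python3 - <<'E'
from h import *
for n in('top','side'):
    s=snap(n); save(s,n+'0.png'); print(n,s['xyz'],np.round(s['orientation'],3).tolist(),s['vertical_fov'])
st=sensors.sense(); print(env.tips_ahead,st['t'],st['tool_pos'],np.round(st['tool_rot'],3),st['wrist_force'])
E
```

```text
top [ 0.41899725 -0.00352182  1.23350927] [[-0.022, -0.981, 0.192], [-1.0, 0.025, 0.014], [-0.018, -0.191, -0.981]] 51.592109358221265
side [ 0.29439564 -0.61271788  0.8839192 ] [[0.866, -0.366, 0.341], [-0.5, -0.656, 0.566], [0.017, -0.66, -0.751]] 49.90366686940444
0.022 0.1 [0.19991097 0.61807306 0.25250818] [[-0.951  0.308 -0.   ]
 [ 0.308  0.951 -0.001]
 [-0.    -0.002 -1.   ]] [-0.03958832  0.4974212   0.38480439]
```

View pics/top0.png

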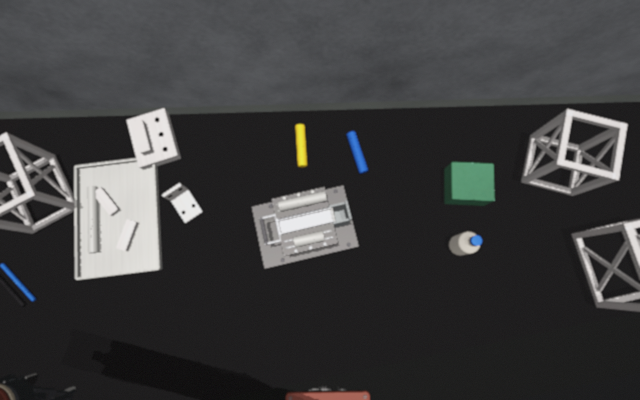

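View pics/side0.png

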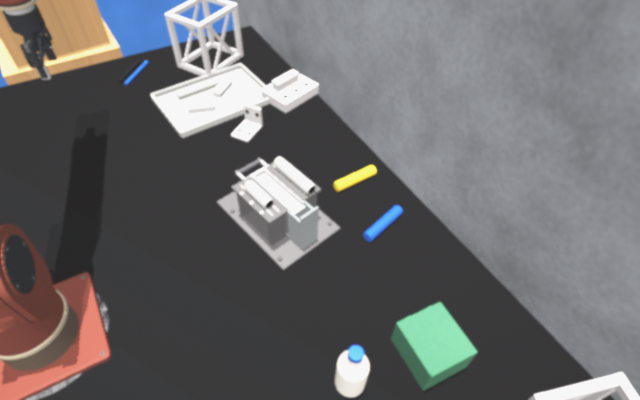

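The loader is at about (305,225) in top and (280,200) in side. Candidates for the long tube are the steel tube on the far deck at top (302,200), the shorter one on the near deck at (305,239), the yellow tube at (301,145), the blue tube at (357,150), and loose grey bars in the tray at (95,220). By the description it should be the far-deck steel tube, so I'll check a close crop.

```bash
python3 - <<'E'
from h import *
t=pickle.load(open('top.pkl','rb'));s=pickle.load(open('side.pkl','rb'))
a=cv2.resize(t['img'][180:275,245:365,::-1],(800,633),interpolation=cv2.INTER_CUBIC)[:600]
cv2.imwrite('pics/topc.png',cv2.resize(t['img'][180:270,245:365,::-1],(800,600),interpolation=cv2.INTER_CUBIC))
cv2.imwrite('pics/sidec.png',cv2.resize(s['img'][145:272,210:350,::-1],(660,599),interpolation=cv2.INTER_CUBIC))
E
```

```text
(no output)
```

View pics/topc.png

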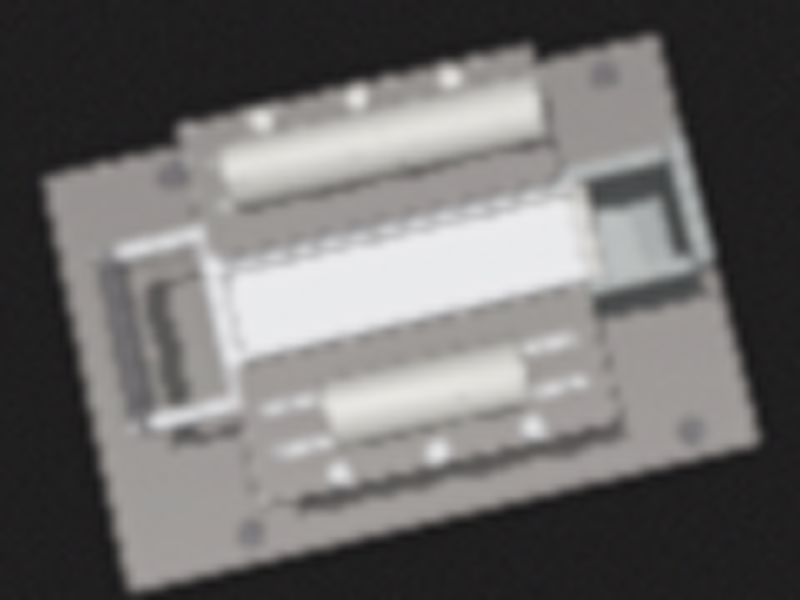

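View pics/sidec.png

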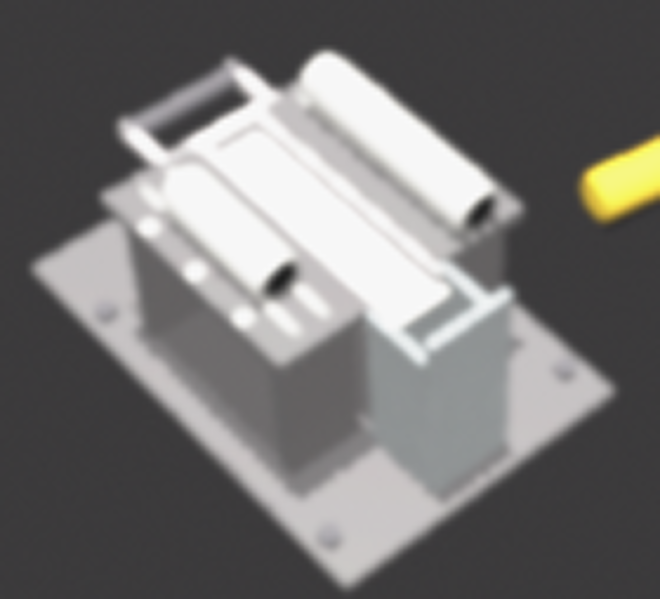

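The crops show the long tube on the far (+x) deck, ends at crop (228,178) and (540,108). The short tube is on the near deck, ends (330,410) and (525,370). The handle bar is at the left (+y) end, (112,262) to (142,415), and the pocket is at the right. The choice is confirmed, so I'll measure.

```bash
python3 - <<'E'
from h import *
t=pickle.load(open('top.pkl','rb'));s=pickle.load(open('side.pkl','rb'))
T=lambda a,b,z:pt(t,245+a/6.667,180+b/6.667,z)
k=140/660
S=lambda a,b,z:pt(s,210+a*k,145+b*k,z)
P={}
P['barT']=[T(112,262,.104),T(140,415,.104)]
P['barS']=[S(128,130,.104),S(228,72,.104)]
P['longT']=[T(222,178,.13),T(543,108,.13)]
P['longS']=[S(482,208,.128),S(322,70,.135)]
P['trough_closed']=[T(232,362,.114),T(210,255,.114)]
P['hinge']=[T(578,195,.114),T(600,285,.114)]
P['pocketback']=[T(670,145,.13),T(708,262,.13)]
P['deckfar']=[T(180,125,.114),T(530,45,.114)]
P['stripnear']=[T(265,408,.115),T(572,340,.115)]
for n,(a,b) in P.items(): print(n,np.round(a,4),np.round(b,4),'mid',np.round((a+b)/2,4),'len',round(np.linalg.norm(b-a),4),'ang',round(np.degrees(np.arctan2(*(b-a)[:2])),1))
# deck/plateau fit from depth: points in height band
f=200/np.tan(np.radians(t['vertical_fov'])/2)
vv,uu=np.mgrid[180:272,245:365]; z=t['range_z'][180:272,245:365]
d=np.stack([(uu-t['cx'])/f*z,(vv-t['cy'])/f*z,z],-1)@np.array(t['orientation']).T+t['xyz']
m=(d[...,2]>.107)&(d[...,2]<.12)
r=cv2.minAreaRect((d[m][:,:2]*1000).astype(np.float32)); print(m.sum(),r)
m=(d[...,2]>.125); p=d[m]; print(m.sum())
for side in(0,1):
    # cluster far/near
    q=p[p[:,0]>np.median(p[:,0])] if side else p[p[:,0]<=np.median(p[:,0])]
    print(cv2.minAreaRect((q[:,:2]*1000).astype(np.float32)),q[:,2].max())
E
```

```text
barT [0.587  0.1689 0.104 ] [0.5234 0.1571 0.104 ] mid [0.5552 0.163  0.104 ] len 0.0647 ang -100.5
barS [0.519  0.1556 0.104 ] [0.5854 0.1708 0.104 ] mid [0.5522 0.1632 0.104 ] len 0.0681 ang 77.1
longT [0.6165 0.1202 0.13  ] [ 0.6423 -0.0111  0.13  ] mid [0.6294 0.0545 0.13  ] len 0.1338 ang 168.9
longS [ 0.6467 -0.0069  0.128 ] [0.6184 0.1168 0.135 ] mid [0.6325 0.0549 0.1315] len 0.1271 ang -12.9
trough_closed [0.5432 0.1182 0.114 ] [0.5874 0.127  0.114 ] mid [0.5653 0.1226 0.114 ] len 0.0451 ang 78.7
hinge [ 0.6086 -0.0247  0.114 ] [ 0.5711 -0.0326  0.114 ] mid [ 0.5899 -0.0286  0.114 ] len 0.0383 ang -101.9
pocketback [ 0.6256 -0.0623  0.13  ] [ 0.5773 -0.076   0.13  ] mid [ 0.6014 -0.0691  0.13  ] len 0.0503 ang -105.8
deckfar [0.6422 0.1393 0.114 ] [ 0.6724 -0.0065  0.114 ] mid [0.6573 0.0664 0.114 ] len 0.1489 ang 168.3
stripnear [0.524  0.1047 0.115 ] [ 0.5487 -0.0205  0.115 ] mid [0.5364 0.0421 0.115 ] len 0.1277 ang 168.8
1835 ((579.396240234375, 49.90312194824219), (160.623779296875, 237.9071807861328), 11.963817596435547)
880
((516.8846435546875, 21.281822204589844), (193.497802734375, 195.4623565673828), 89.64366912841797) 1.2335092662566418
((635.9878540039062, 26.101524353027344), (40.40517807006836, 189.4098358154297), 0.3082682490348816) 0.14574125192880105
```

play_rows([
  [[-0.034,-0.021,0,-0.03],[-0.068,-0.042,0,-0.06],[-0.102,-0.064,0,-0.09],[-0.137,-0.085,0,-0.12],[-0.171,-0.106,0,-0.15],[-0.205,-0.128,0,-0.18],[-0.239,-0.149,0,-0.21],[-0.273,-0.17,0,-0.24],[-0.308,-0.192,0,-0.27],[-0.342,-0.213,0,-0.3],[-0.376,-0.234,0,-0.33],[-0.41,-0.255,0,-0.36],[-0.444,-0.277,0,-0.39],[-0.478,-0.298,0,-0.42],[-0.513,-0.319,0,-0.45],[-0.547,-0.341,0,-0.48],[-0.581,-0.362,0,-0.5],[-0.615,-0.383,0,-0.517],[-0.615,-0.383,0,-0.517],[-0.615,-0.383,0,-0.517]],
], gripper=0.045)

```text
t: 1.77
tool_pos: [0.668, 0.0613, 0.2522]
tool_rot: [[-0.98, -0.198, -0.001], [-0.198, 0.98, -0.002], [0.002, -0.002, -1.0]]
wrist_force: [0.2, 0.8, -0.2]
grip_width: 0.53
finger_force: 0.0
```

```bash
python3 - <<'E'
from h import *
s=snap('wrist'); save(s,'w1.png'); st=sensors.sense()
print(st['t'],st['tool_pos'],np.round(st['tool_rot'],3).tolist(),st['grip_width'],st['wrist_force'])
E
```

```text
1.8167 [0.66734614 0.06374755 0.25242539] [[-0.98, -0.201, -0.001], [-0.201, 0.98, -0.001], [0.001, -0.0, -1.0]] 0.5290697085275945 [-1.61479341  0.66118054 -0.53395823]
```

View pics/w1.png

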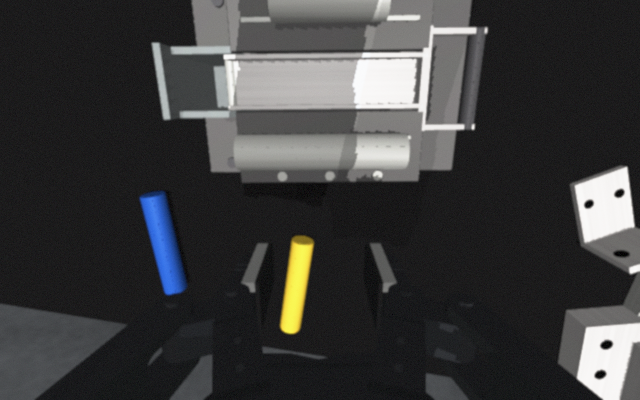

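The wrist view shows the long tube from (237,153) to (408,152), the trough from (232,82) to (420,78), and the bar from (482,30) to (471,128). I'll refine the geometry from this.

```bash
python3 - <<'E'
from h import *
s=pickle.load(open('wrist.pkl','rb'))
q=lambda u,v,z:pt(s,u,v,z)
L={'bar':(q(482,30,.104),q(471,127,.104)),'wallfar':(q(232,109,.114),q(420,106,.114)),'wallnear':(q(232,56,.114),q(420,51,.114)),
'tubeback':(q(237,168,.128),q(408,168,.128)),'tubetopline':(q(237,152,.142),q(408,151,.142)),'deckedge':(q(243,181,.114),q(418,181,.114)),'deckends':(q(243,181,.114),q(208,12,.0))}
for n,(a,b) in L.items(): print(n,np.round(a,4),np.round(b,4),'mid',np.round((a+b)/2,4),'len',round(np.linalg.norm(b-a),4),'ang',round(np.degrees(np.arctan2(b[1]-a[1],b[0]-a[0])),1))
for u,v in((320,152),(330,120),(330,178),(330,82),(477,80),(283,177)): print(u,v,pt(s,u,v))
E
```

```text
bar [0.5203 0.1597 0.104 ] [0.5914 0.1762 0.104 ] mid [0.5559 0.1679 0.104 ] len 0.073 ang 13.1
wallfar [ 0.6156 -0.019   0.114 ] [0.584  0.1264 0.114 ] mid [0.5998 0.0537 0.114 ] len 0.1488 ang 102.3
wallnear [ 0.5771 -0.0235  0.114 ] [0.5457 0.1148 0.114 ] mid [0.5614 0.0457 0.114 ] len 0.1418 ang 102.8
tubeback [ 0.6585 -0.0063  0.128 ] [0.6318 0.1266 0.128 ] mid [0.6451 0.0602 0.128 ] len 0.1355 ang 101.4
tubetopline [ 0.6429 -0.0047  0.142 ] [0.6173 0.1185 0.142 ] mid [0.6301 0.0569 0.142 ] len 0.1258 ang 101.7
deckedge [ 0.6724 -0.0029  0.114 ] [0.6431 0.1426 0.114 ] mid [0.6578 0.0698 0.114 ] len 0.1484 ang 101.4
deckends [ 0.6724 -0.0029  0.114 ] [ 0.5327 -0.0839  0.    ] mid [ 0.6026 -0.0434  0.057 ] len 0.1977 ang -149.9
320 152 [0.63051701 0.05513167 0.14371994]
330 120 [0.60848676 0.05889207 0.11514814]
330 178 [0.65470841 0.06868163 0.11644633]
330 82 [0.57991604 0.05330357 0.10085944]
477 80 [0.55583694 0.16680435 0.10747518]
283 177 [0.66212316 0.0298169  0.11464348]
```

play_rows([
  [[0,0,0.02,0],[0,0,0.04,0],[0,0,0.06,0],[0,0,0.08,0],[0,0,0.095,0],[0,0,0.105,0],[0,0,0.113,0],[0,0,0.113,0],[0,0,0.113,0]],
])

```text
t: 2.57
tool_pos: [0.6673, 0.0653, 0.1407]
tool_rot: [[-0.979, -0.203, 0.0], [-0.203, 0.979, 0.0], [-0.0, 0.0, -1.0]]
wrist_force: [0.1, -0.7, 0.3]
grip_width: 0.528
finger_force: 0.0
```

```bash
python3 - <<'E'
from h import *
s=snap('wrist'); save(s,'w2.png'); st=sensors.sense()
print(st['t'],st['tool_pos'],st['wrist_force'])
E
```

```text
2.6167 [0.66766767 0.06512555 0.14126048] [0.41029758 0.02603473 0.45348308]
```

View pics/w2.png

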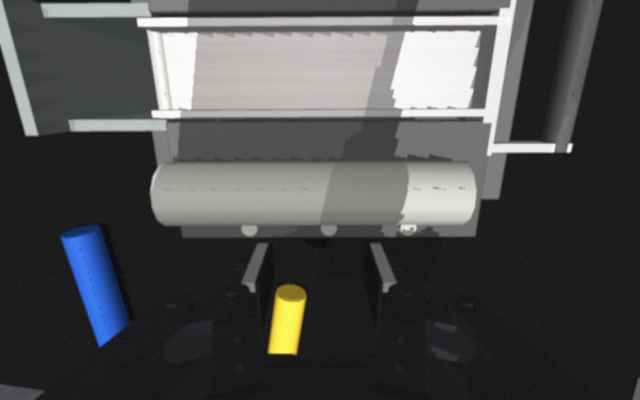

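The tube at (152–475,193) is squarely in front of the two fingertips (255,262) and (380,262). Next is a slow push.

play_rows([
  [[0.004,0,0.001,0],[0.008,0,0.001,0],[0.011,0,0.001,0],[0.014,0,0.001,0],[0.017,0,0.001,0],[0.02,0,0.001,0],[0.023,0,0.001,0],[0.026,0,0.001,0],[0.029,0,0.001,0],[0.032,0,0.001,0],[0.035,0,0.001,0],[0.038,0,0.001,0],[0.041,0,0.001,0],[0.044,0,0.001,0],[0.046,0,0.001,0],[0.048,0,0.001,0],[0.048,0,0.001,0],[0.048,0,0.001,0]],
])

```text
t: 4.12
tool_pos: [0.6203, 0.0551, 0.1394]
tool_rot: [[-0.979, -0.203, 0.0], [-0.203, 0.979, 0.0], [-0.0, 0.0, -1.0]]
wrist_force: [0.3, -0.3, -0.5]
grip_width: 0.525
finger_force: 0.0
```

```bash
python3 - <<'E'
from h import *
s=snap('wrist'); save(s,'w3.png'); st=sensors.sense()
print(st['t'],st['tool_pos'],st['wrist_force'])
E
```

```text
4.1667 [0.62036673 0.05505212 0.13936106] [ 0.18098054 -0.0770998  -0.36174944]
```

View pics/w3.png

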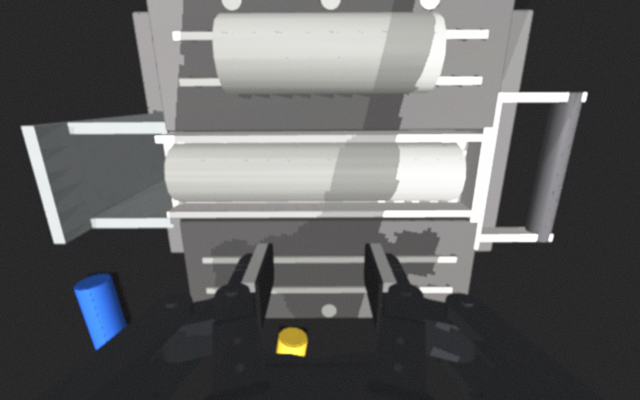

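The long tube lies in the trough from (165,172) to (465,172), and the short tube is untouched. The bar runs from (578,98) to (545,236).

```bash
python3 - <<'E'
from h import *
s=pickle.load(open('wrist.pkl','rb')); st=sensors.sense(); R=np.array(st['tool_rot']); p=np.array(st['tool_pos'])
a,b=pt(s,572,99,.106),pt(s,543,236,.106); m=(a+b)/2
c=pt(s,480,172,.114);h=pt(s,165,177,.114)
print(a,b,m,'toolframe',R.T@(m-p),'closed end',c,R.T@(c-p),'hinge',h,R.T@(h-p)); print([pt(s,u,168) for u in(552,556,560,564,568)])
E
```

```text
[0.52246972 0.15639224 0.106     ] [0.59073114 0.17195053 0.106     ] [0.55660043 0.16417139 0.106     ] toolframe [0.04031459 0.11978458 0.03335421] closed end [0.56335106 0.12209082 0.114     ] [0.04223765 0.07720928 0.0253548 ] hinge [ 0.59607251 -0.02434912  0.114     ] [ 0.03989549 -0.07282359  0.02535792]
[array([0.55507186, 0.16047967, 0.10675439]), array([0.55471754, 0.16306018, 0.10595891]), array([0.5542613 , 0.16428193, 0.10686903]), array([0.5539001 , 0.16683603, 0.10612853]), array([0.55894472, 0.25600143, 0.00153135])]
```

play_rows([
  [[0,0,-0.02,0],[0,0,-0.05,0],[0,0.01,-0.07,0],[0.01,0.035,-0.07,0],[0.02,0.06,-0.07,0],[0.03,0.085,-0.07,0],[0.041,0.11,-0.07,0],[0.041,0.12,-0.07,0],[0.041,0.12,-0.07,0],[0.041,0.12,-0.07,0]],
], gripper=0.034)

```text
t: 5.0
tool_pos: [0.5562, 0.1642, 0.2094]
tool_rot: [[-0.979, -0.204, 0.0], [-0.204, 0.979, -0.0], [-0.0, -0.0, -1.0]]
wrist_force: [1.1, -1.0, 0.0]
grip_width: 0.399
finger_force: 0.0
```

```bash
python3 - <<'E'
from h import *
s=snap('wrist'); save(s,'w4.png'); st=sensors.sense()
print(st['t'],st['tool_pos'],st['wrist_force'],st['grip_width'])
E
```

```text
5.05 [0.55651172 0.16311227 0.20939261] [ 0.17425167 -0.98688035  0.22393411] 0.39658135309646547
```

View pics/w4.png

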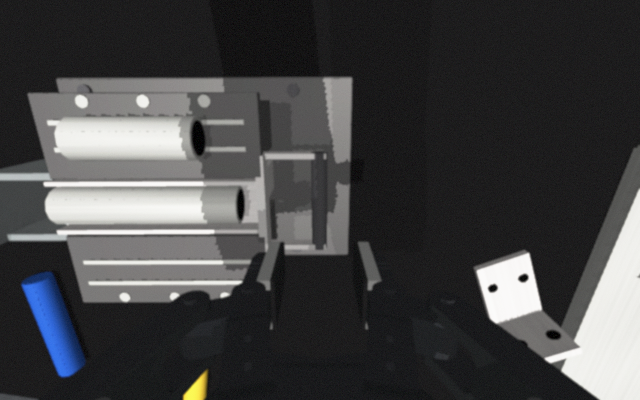

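The bar (x≈319, rows 152–248) is centred between the fingers (275 and 365). I'll descend and close.

play_rows([
  [[0,0,0.02,0],[0,0,0.04,0],[0,0,0.055,0],[0,0,0.07,0],[0,0,0.082,0],[0,0,0.092,0],[0,0,0.1,0],[0,0,0.106,0],[0,0,0.106,0],[0,0,0.106,0]],
])

```text
t: 5.88
tool_pos: [0.556, 0.1641, 0.1035]
tool_rot: [[-0.979, -0.203, 0.0], [-0.203, 0.979, -0.0], [-0.0, -0.0, -1.0]]
wrist_force: [-0.1, -0.2, -0.2]
grip_width: 0.399
finger_force: 0.0
```

play_rows([
  [[0,0,0,0],[0,0,0,0],[0,0,0,0],[0,0,0,0],[0,0,0,0],[0,0,0,0],[0,0,0,0],[0,0,0,0]],
], gripper=0.0)

```text
t: 6.55
tool_pos: [0.5563, 0.1644, 0.1042]
tool_rot: [[-0.979, -0.203, 0.001], [-0.203, 0.979, 0.001], [-0.001, 0.0, -1.0]]
wrist_force: [-0.7, 0.1, 5.1]
grip_width: 0.114
finger_force: 58.6
```

play_rows([
  [[0,-0.0003,-0.0102,0],[0,-0.0011,-0.0204,0],[0,-0.0024,-0.0305,0],[0,-0.0043,-0.0405,0],[0,-0.0066,-0.0505,0],[0,-0.0095,-0.0603,0],[0,-0.013,-0.0699,0],[0,-0.0169,-0.0793,0],[0,-0.0213,-0.0885,0],[0,-0.0261,-0.0975,0],[0,-0.0315,-0.1062,0],[0,-0.0372,-0.1146,0],[0,-0.0435,-0.1227,0],[0,-0.0501,-0.1305,0],[0,-0.0571,-0.1379,0],[0,-0.0571,-0.1379,0],[0,-0.0571,-0.1379,0]],
])

```text
t: 7.97
tool_pos: [0.5675, 0.111, 0.2435]
tool_rot: [[-0.979, -0.205, 0.002], [-0.205, 0.979, 0.005], [-0.003, 0.004, -1.0]]
wrist_force: [-0.8, 9.1, 4.1]
grip_width: 0.115
finger_force: 58.7
```

```bash
python3 - <<'E'
from h import *
s=snap('side'); cv2.imwrite('pics/s5.png',cv2.resize(s['img'][100:272,180:360,::-1],(627,599),interpolation=cv2.INTER_CUBIC)); st=sensors.sense()
print(st['t'],st['tool_pos'],st['wrist_force'],st['grip_width'],st['finger_force'])
E
```

```text
8.0167 [0.56745508 0.11123903 0.24319814] [-0.04842845  8.43789881  5.00083965] 0.1161410948808767 58.668925166130066
```

View pics/s5.png

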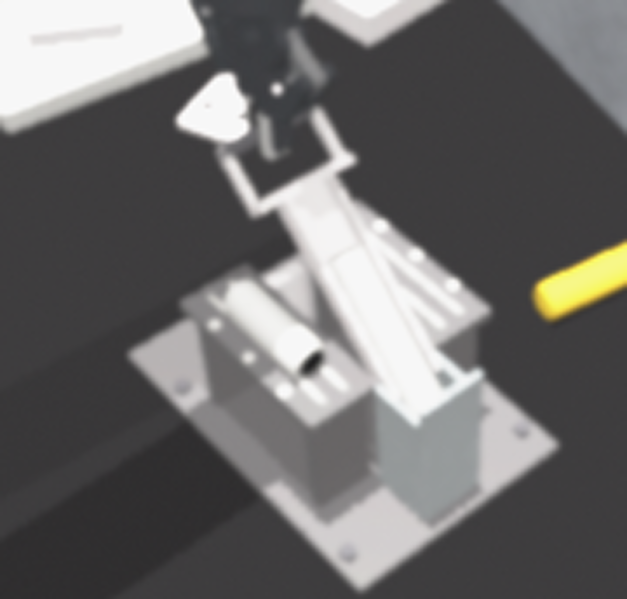

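The tube is sliding into the pocket as intended. The wrist force shows about 3 mm of radial mismatch, so I'll correct for it in the second half.

play_rows([
  [[0,-0.0054,-0.0092,0],[0,-0.0133,-0.016,0],[0,-0.0215,-0.0223,0],[0,-0.0301,-0.0282,0],[0,-0.0389,-0.0336,0],[0,-0.048,-0.0385,0],[0,-0.0574,-0.043,0],[0,-0.0669,-0.0469,0],[0,-0.0767,-0.0504,0],[0,-0.0867,-0.0534,0],[0,-0.0867,-0.0534,0],[0,-0.0867,-0.0534,0]],
])

```text
t: 9.02
tool_pos: [0.5858, 0.0244, 0.2979]
tool_rot: [[-0.979, -0.203, 0.004], [-0.203, 0.979, 0.003], [-0.005, 0.002, -1.0]]
wrist_force: [-0.7, 6.8, 11.9]
grip_width: 0.112
finger_force: 62.2
```

```bash
python3 - <<'E'
from h import *
st=sensors.sense(); R=np.array(st['tool_rot'])
d=np.array(st['tool_pos'])-[0.5563,0.1644,0.1042]; y=d[:2]@[-.203,.979]
print(st['t'],st['tool_pos'],st['wrist_force'],st['moment'],y,d[2],np.degrees(np.arctan2(d[2],.195+y)),np.hypot(.195+y,d[2]))
E
```

```text
9.0167 [0.58583522 0.02444752 0.2978879 ] [-0.67674435  6.77237809 11.85869433] [1.56449587 0.22730338 0.07364811] -0.14300912723971987 0.19368790296158328 74.97451298198064 0.20054439559367232
```

play_rows([
  [[0,-0.0045,-0.005,0],[0,-0.009,-0.0073,0],[0,-0.0142,-0.0083,0],[0,-0.0194,-0.0092,0],[0,-0.0247,-0.01,0],[0,-0.03,-0.0106,0],[0,-0.034,-0.011,0],[0,-0.037,-0.0112,0],[0,-0.037,-0.0112,0],[0,-0.037,-0.0112,0],[0,-0.037,-0.0112,0]],
])

```text
t: 9.93
tool_pos: [0.5933, -0.0115, 0.3056]
tool_rot: [[-0.979, -0.204, 0.002], [-0.204, 0.979, 0.001], [-0.002, 0.001, -1.0]]
wrist_force: [11.6, 3.9, -9.9]
grip_width: 0.111
finger_force: 59.7
```

```bash
python3 - <<'E'
from h import *
st=sensors.sense()
d=np.array(st['tool_pos'])-[0.5563,0.1644,0.1042]; y=d[:2]@[-.203,.979]
print(st['t'],st['tool_pos'],st['wrist_force'],y,d[2],np.degrees(np.arctan2(d[2],.195+y)),np.hypot(.195+y,d[2]))
s=snap('side'); cv2.imwrite('pics/s6.png',cv2.resize(s['img'][100:272,180:360,::-1],(627,599),interpolation=cv2.INTER_CUBIC))
E
```

```text
9.9333 [ 0.59329425 -0.01149304  0.30557372] [11.55191268  3.88117236 -9.89051716] -0.1797091163526225 0.20137371799638643 85.65770004079907 0.2019534238937429
```

View pics/s6.png

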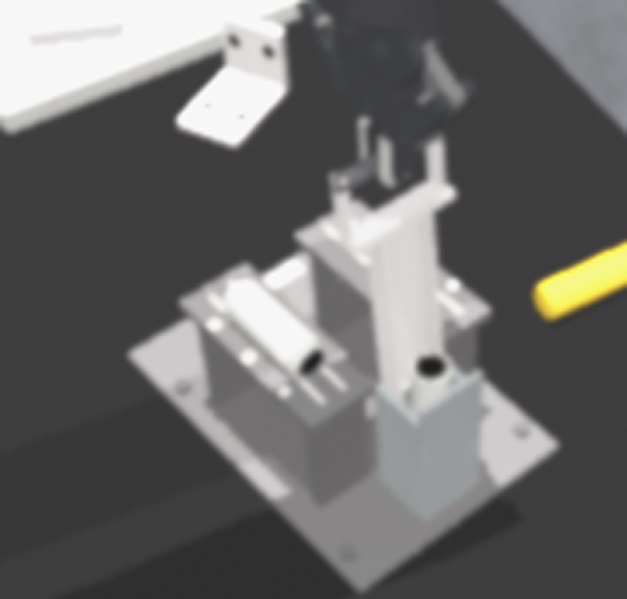

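The tube has dropped upright into the pocket, its mouth at (430,366). Now I'll lower the cradle.

play_rows([
  [[-0.001,0.002,0.001,0],[-0.002,0.0064,0.0021,0],[-0.002,0.0166,0.0035,0],[-0.002,0.0268,0.0054,0],[-0.002,0.0368,0.0079,0],[-0.002,0.0467,0.0109,0],[-0.002,0.0564,0.0144,0],[-0.002,0.0659,0.0184,0],[-0.002,0.0752,0.023,0],[-0.002,0.0843,0.028,0],[-0.002,0.0931,0.0335,0],[-0.002,0.1016,0.0395,0],[-0.001,0.1098,0.0459,0],[-0.001,0.1176,0.0528,0],[-0.001,0.1251,0.06,0],[-0.001,0.1251,0.06,0],[-0.001,0.1251,0.06,0]],
])

```text
t: 11.4
tool_pos: [0.5675, 0.1108, 0.2452]
tool_rot: [[-0.979, -0.204, -0.002], [-0.204, 0.979, 0.0], [0.001, 0.001, -1.0]]
wrist_force: [-4.4, 2.6, 3.6]
grip_width: 0.111
finger_force: 62.9
```

```bash
python3 - <<'E'
from h import *
st=sensors.sense()
d=np.array(st['tool_pos'])-[0.5563,0.1644,0.1042]; y=d[:2]@[-.203,.979]
print(st['t'],st['tool_pos'],st['wrist_force'],st['finger_force'],y,d[2],np.degrees(np.arctan2(d[2],.195+y)),np.hypot(.195+y,d[2]))
E
```

```text
11.4 [0.56749549 0.11083853 0.24520242] [-4.36750605  2.62088986  3.63371607] 62.870585918426514 -0.05470936825225171 0.14100241940069874 45.14498168800914 0.19890486075768202
```

play_rows([
  [[0,0.0064,0.0087,0],[0,0.013,0.0166,0],[0,0.0193,0.0249,0],[0,0.0251,0.0336,0],[0,0.0304,0.0425,0],[0,0.0353,0.0517,0],[0,0.0398,0.0612,0],[0,0.0437,0.0708,0],[0,0.0471,0.0807,0],[0,0.05,0.0907,0],[0,0.0522,0.1009,0],[0,0.0538,0.1112,0],[0,0.0549,0.1216,0],[0,0.0549,0.1216,0],[0,0.0549,0.1216,0]],
])

```text
t: 12.65
tool_pos: [0.5564, 0.1635, 0.1239]
tool_rot: [[-0.979, -0.203, -0.002], [-0.203, 0.979, -0.0], [0.002, -0.0, -1.0]]
wrist_force: [-5.9, 2.2, -0.1]
grip_width: 0.113
finger_force: 68.5
```

```bash
python3 - <<'E'
from h import *
st=sensors.sense()
d=np.array(st['tool_pos'])-[0.5563,0.1644,0.1042]; y=d[:2]@[-.203,.979]
print(st['t'],st['tool_pos'],st['wrist_force'],y,d[2],np.degrees(np.arctan2(d[2],.195+y)))
E
```

```text
12.65 [0.55636647 0.16351531 0.12385044] [-5.90366182  2.20341451 -0.1409586 ] -0.000879608905128466 0.019650437632984477 5.780252684208631
```

play_rows([
  [[0.001,0,0.003,0],[0.001,0,0.006,0],[0.001,0,0.009,0],[0.001,0,0.012,0],[0.001,0,0.014,0],[0.001,0,0.014,0],[0.001,0,0.014,0]],
])

```text
t: 13.23
tool_pos: [0.5562, 0.1641, 0.1111]
tool_rot: [[-0.979, -0.203, 0.0], [-0.203, 0.979, 0.001], [-0.001, 0.001, -1.0]]
wrist_force: [-4.3, 4.9, 1.0]
grip_width: 0.112
finger_force: 68.7
```

play_rows([
  [[0,0,0.002,0],[0,0,0.004,0],[0,0,0.005,0],[0,0,0.006,0],[0,0,0.006,0],[0,0,0.006,0]],
])

```text
t: 13.73
tool_pos: [0.5562, 0.1643, 0.1054]
tool_rot: [[-0.979, -0.203, 0.001], [-0.203, 0.979, 0.002], [-0.001, 0.001, -1.0]]
wrist_force: [-5.1, 5.0, 3.1]
grip_width: 0.111
finger_force: 70.4
```

play_rows([
  [[0,0,0.001,0],[0,0,0.002,0],[0,0,0.003,0],[0,0,0.003,0],[0,0,0.003,0]],
])

```text
t: 14.15
tool_pos: [0.5564, 0.1644, 0.1051]
tool_rot: [[-0.979, -0.203, 0.001], [-0.203, 0.979, 0.003], [-0.001, 0.003, -1.0]]
wrist_force: [-17.6, 1.1, 29.2]
grip_width: 0.113
finger_force: 73.3
```

```bash
python3 - <<'E'
from h import *
print(sensors.sense()['wrist_force'])
s=snap('side'); o=pickle.load(open('side.pkl','rb')) 
cv2.imwrite('pics/s7.png',cv2.resize(s['img'][100:272,180:360,::-1],(627,599),interpolation=cv2.INTER_CUBIC))
E
```

```text
[-17.62760798   1.08846509  29.19300674]
```

The cradle is on its stop. I'll relax the push, open, then retreat upward.

play_rows([
  [[0,0,-0.001,0],[0,0,-0.0025,0],[0,0,-0.0025,0]],
])

```text
t: 14.45
tool_pos: [0.5563, 0.1643, 0.1054]
tool_rot: [[-0.979, -0.203, 0.001], [-0.203, 0.979, 0.002], [-0.001, 0.002, -1.0]]
wrist_force: [-6.8, 4.4, 8.2]
grip_width: 0.113
finger_force: 70.5
```

play_rows([
  [[0,0,0,0],[0,0,0,0],[0,0,0,0],[0,0,0,0],[0,0,0,0],[0,0,0,0]],
], gripper=0.034)

```text
t: 14.95
tool_pos: [0.5562, 0.1631, 0.1038]
tool_rot: [[-0.979, -0.202, 0.0], [-0.202, 0.979, -0.0], [-0.0, -0.0, -1.0]]
wrist_force: [-0.5, -0.2, -0.8]
grip_width: 0.401
finger_force: 0.0
```

play_rows([
  [[0,0,-0.005,0],[0,0,-0.015,0],[0,0,-0.03,0],[0,0,-0.05,0],[0,0,-0.075,0],[0,0,-0.1,0],[0,0,-0.125,0],[0,0,-0.14,0],[0,0,-0.14,0],[0,0,-0.14,0]],
])

```text
t: 15.78
tool_pos: [0.5565, 0.1636, 0.2453]
tool_rot: [[-0.979, -0.203, 0.002], [-0.203, 0.979, 0.001], [-0.002, 0.001, -1.0]]
wrist_force: [0.1, 0.5, -0.0]
grip_width: 0.396
finger_force: 0.0
```

```bash
python3 - <<'E'
from h import *
st=sensors.sense(); print(st['t'],st['tool_pos'],st['wrist_force'],st['grip_width'])
s=snap('side'); cv2.imwrite('pics/s8.png',cv2.resize(s['img'][100:272,180:360,::-1],(627,599),interpolation=cv2.INTER_CUBIC))
E
```

```text
15.7833 [0.5564709  0.16355736 0.24529639] [ 0.10999323  0.52860552 -0.01616758] 0.39604209837930626
```

View pics/s8.png

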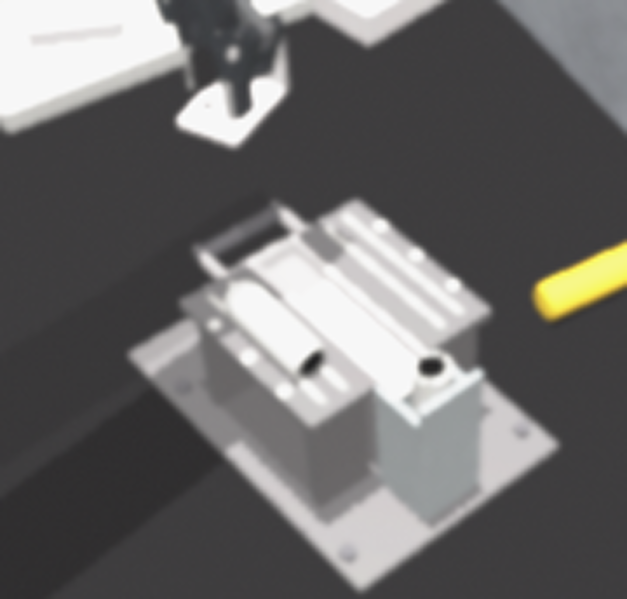

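The cradle is down and empty, the long tube stands in the pocket at (432,368), the short tube is in place, and the gripper is clear.

```bash
python3 -c "
from plant import job
print(job.close_job())"
```

```text
the job is handed in; nothing more can be done
None
```

I handed in the job at about 16 s; the final picture shows the long tube upright in the pocket, the cradle back down and released, and the short tube on its deck, though the judge returned no verdict.

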